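# Set the syringe driver's rate and hold its spring rod drawn for loading

## Robot

A 7-joint arm with a two-finger parallel gripper is mounted at the origin on the work surface. World frame = base frame: x ahead of the robot, y to its left, z up, the work surface at z = 0. Lengths are in mm, angles in degrees, forces in N, time in s.
With the tool pointing down it reaches from about 425 to 875 mm from the base axis. Payload 4.7 kg.
Tool frame: the origin (TCP) lies midway between the tips of the shut fingers; the grasp point (between the pads) lies 19 mm behind it; z points along the fingers, y is the line along which they close (so a half turn about z gives the same grasp; the last joint's range is limited). The gripper opens to 85 mm and grips with 20 to 120 N. Pads are 22 mm wide; open, the fingers measure 114 mm over their backs; the gripper's body (76 mm by 85 mm) begins 54 mm behind the grasp point. The pads swing forward as they close: fully open they stand 13 mm farther back than shut.
Start: joints at [69.506, 18.392, -4.016, 83.108, 1.295, 78.541, -3.26], TCP at [236.122, -605.616, 231.349] pointing down, gripper open.
Joint ranges: [-163.93, 163.93], [-17.29, 119.83], [-79.2, 71.16], [3.27, 140.29], [-89.18, 269.18], [5.43, 117.66], [-154.24, 154.24]. Speed limits (degrees/s): [147.25, 147.25, 180, 180, 180, 180, 180].

## Interface

Orientations are given as a 3x3 rotation matrix whose columns are the frame's x, y, z axes.
In Python, from rig import arm, cams, workorder gives the robot as it stands.
- The arm moves only by the tool step_arm, never from a script. Its argument "increments" is a list of rows, each a list of 5 numbers: the shift along the tool's x, y, z each as a share of 0.8 m, from -1 to 1, then the turn about the tool's z as a share of 90 degrees, from -1 to 1, then the closure, from 0 (fully open) to 1 (shut). In form: [[dx, dy, dz, roll, grip], ...]. A call has 1 to 10 rows; each row is the pose to reach, as a shift and turn from the pose commanded when the call began, along the tool's axes at that moment; what a row does not reach only later rows make up. A row lasts 1/12 s, in which the tool goes at most 41.7 mm and 7.16 degrees, less where a joint would pass 70% of its speed; a pose out of reach is approached as far as the arm can. A call with a number of a shift or a turn outside -1 to 1 is refused whole. A call with a gripper value outside its range is refused whole. The fingers move at their own pace and stop on an object; the grip force is fixed at half the most. Time passes only in rows, so rows that repeat a pose let the fingers close. It gives the time, the measured TCP pose, the force, the opening and the grip force at its end, in the units of the state.
- arm.get_state(): the state, without advancing time (a new reading comes with each control period).
- cams.capture(name): name is "scene" or "top"; returns a dict with "frame" (480x640x3 uint8, red, green, blue), "vfov" (degrees; the focal length in pixels is half the picture's height over the tangent of half this angle, whatever the lens; pixels are square), "cx", "cy" (the principal point, pixels), "k1" (the pictures are not rectified: a ray, as slopes to the right and down, at radius r is drawn at 1 + k1 r^2 times it, then the intrinsics apply), "pose" (4x4, takes a point from camera to world coordinates). Camera axes: x right, y up, looking along -z (the intrinsics and any distortion apply to the point x, -y, -z); pixel columns grow to the right and rows downward; lengths in mm; the calibration is good to about 2 mm. A picture is of the moment at which its call begins. There is no depth.
- workorder.hand_in(): hands the job in; it is judged then, once.
Trained networks look in a picture, given as the dict that the camera call returned (one of the last four; its "shot" number tells which), for a name from the list of things; names that differ only in an ending like _2 or _b are one class to them, and where a whole thing is asked for, a point or a joint stands for the part that bears it (a point fixed in the world has none). Each returns a list of dicts, best first, with "conf" (0 to 1); they miss things now and then, are a little off and sometimes report something else, mostly with a low value. They report only what shows in the picture. A call takes as long as a camera call.
- cams.spot_in(name, picture): "bbox" ([left, top, right, bottom] in pixels, round what is visible of it).
- cams.spot_point(name, picture): "at" ([row, column] in pixels: a listed point, or the origin of a listed thing).
The state is a dict: "time": time; "qpos": joint angles; "joint_vel": joint speeds; "effort": joint torques, N m; "tool_pos": TCP position; "tool_rot": TCP orientation; "contact_force": force on the tool from outside, world axes, zero at the start; "wrist_torque": the same for the moment, N m; "opening": finger opening in mm; "grip_force": force on a finger pad.
Only numpy, scipy, OpenCV 4.12 (cv2) and the standard library are available. Lean on these libraries where they do the work, as an engineer would, in place of code of your own. Each camera call takes 0.05 s, during which the arm holds its last target. There are 200 camera calls.

## Task

Get the spring syringe driver ready for its syringe: turn the black rate dial until its white pointer line stands at the red mark on the dial's scale and let go of it, then take the blue pusher, draw its spring rod out until the pusher's pointer stands on the red line of the ruler, and finish still holding it there so that a colleague can lay the syringe in. Leave the syringe, the red pen-injector case, the glass measure and the inhaler spacer where they are.

Things in the scene. Friction and masses are not known exactly. Their poses are not given: they have to be found in the camera images.
- driver: Spring syringe driver: pale grey case 200 x 76 mm, top 48 mm above the cart (blue barrel trough on it to 68 mm), fixed on a dock plate 350 x 104 x 8 mm. Origin: on the cart top under the case. The rod pulls out along its -y (at yaw 0 the robot's right); ruler on its +x side; z up. Case y = +105 to -95 mm, trough y = -5 to -92 mm, plate y = +110 to -240 mm. Immovable.
- rate_dial (a joint): Rate dial angle, rad: 0 at the first tick, growing clockwise seen from above to 4.712 at the last (11 ticks, 0.471 apart). The red mark is the 7th tick, at 2.827; starts at 1.2 to 2.4. The white pointer's direction, counter-clockwise from the driver's +x, is 2.356 minus this value. Stiff by friction (0.04 N m); stays where it is left.
- dial_grip (a point): Point on the dial's axis, 75 mm above the cart, 62 mm from the driver's origin along its +y. The grip is a black upright bar 40 mm long, 12 mm thick, from 53 to 78 mm above the cart, on a round skirt 48 mm across; a white line on its top marks the pointing end. x axis: along the bar to that end; z up. Pinch the bar across its 12 mm from above.
- dial_mark (a point): The red mark on the dial's scale, printed on the case top (4 x 10 mm), 30 mm from the dial's axis.
- rod (a joint): How far the spring rod is drawn out, in m: 0 fully in (its start), 0.060 with the pointer on the red line, 0.085 at its stop. It slides level along the driver's -y. An inner spring always pulls it back in: 4.8 N at 0, 8.4 N at 0.060; let go, it goes home. A middle tube follows at half the stroke.
- pusher: Blue upright pusher head on the rod's end: 30 mm wide (driver's x), 24 mm thick (along the rod), top 88 mm above the cart, foot 14 mm. A nose 16 mm across, 64 mm up, sticks out 17 mm towards the case; a thin black pointer with a white line reaches over the ruler. Origin: in the head on the rod's axis, 28 mm up; fully in, 136 mm from the driver's origin along its -y. Axes as the driver's.
- pusher_grip (a point): Point between the ribbed sides of the pusher head, on its middle, 68 mm above the cart: where to pinch it from above, across its 30 mm width (along the driver's x). Moves with the pusher.
- pusher_pointer (a point): Point of the pusher's pointer line over the ruler, 36 mm from the rod's axis on the driver's +x side, in line with the head's middle.
- ruler_mark (a point): Middle of the red line (3 x 28 mm) across the white ruler on the dock plate, on the driver's +x side of the rod, 9 mm above the cart, 196 mm from the driver's origin along its -y. Ruler ticks are 5 mm apart. With the rod at 0.060 the pusher's pointer is right above the line.
- syringe: Capped clear 20 ml syringe lying flat, loose, to be left alone: 188 mm long, 38 mm wide at the flange, barrel 21 mm in diameter. Origin: on its underside at the barrel flange; the barrel and orange cap reach 115 mm along its +x, the plunger 73 mm along -x.
- pen_case: Red plastic pen-injector case lying flat, loose, to be left alone: 165 x 62 x 32 mm, long along its x. Origin: middle of its underside.
- measure: Fluted clear glass medicine measure standing upright, loose, to be left alone: 82 mm tall, 58 mm wide at the rim, 52 mm at the foot. Origin: middle of its underside.
- spacer: Clear plastic inhaler spacer standing on its wide end, loose, to be left alone: 140 mm tall, 58 mm in diameter. Origin: middle of its underside.

How it is judged:
By the outcome, as a careful person would: the job done as asked, in the order asked, and still so for the second after the job is handed in, while the arm keeps its last pose, push and grip.
It also fails if it takes over 64 s, if anything falls off the work surface, if the arm or the gripper's body presses on something with over 40 N, if the wrist force passes 120 N, or if a joint passes its speed limit or range.

## Working session

There is one attempt and no reset: what is moved stays moved. The work goes in short steps, Python scripts to look and compute and a tool call to move; the robot and the scene stay as the last step left them, time stands still between calls to the robot, and variables do not carry over. Pictures are saved under pics/ and viewed, at most 10 in all, crops included, and the job is handed in when it is done.

Besides the shell and the picture viewer there is one more tool, called as name([rows], argument=value, ...), one row to a line, values as JSON. step_arm: Moves the arm, as the interface text tells. Shift numbers are shares of 0.8 m and turn numbers shares of 90 degrees, none past 1 either way. Its arguments: {"type":"object","properties":{"increments":{"type":"array","items":{"type":"array","items":{"type":"number","minimum":-1,"maximum":1}}}},"required":["increments"]}

```bash
mkdir -p pics; cat > h.py <<'E'
import numpy as np, cv2
from rig import arm, cams, workorder
def K(p):
    f=240/np.tan(np.radians(p['vfov'])/2); return f,np.array([[f,0,p['cx']],[0,f,p['cy']],[0,0,1.]])
def ray(p,rc):
    f,k=K(p); T=np.array(p['pose'])
    u=cv2.undistortPoints(np.array([[[rc[1],rc[0]]]],float),k,np.array([p['k1'],0,0,0.]))[0,0]
    return T[:3,3],T[:3,:3]@np.array([u[0],-u[1],-1])
def onz(p,rc,z):
    o,d=ray(p,rc); return o+d*(z-o[2])/d[2]
def proj(p,X):
    f,k=K(p); T=np.array(p['pose']); c=T[:3,:3].T@(np.array(X,float)-T[:3,3]); s=np.array([c[0],-c[1]])/-c[2]
    s=s*(1+p['k1']*(s@s)); return f*s+[p['cx'],p['cy']]
def snap(n,f=None):
    p=cams.capture(n)
    if f: cv2.imwrite('pics/'+f,p['frame'][:,:,::-1])
    return p
E
python3 - <<'E'
from h import *
Z=dict(driver=0,dial_grip=75,dial_mark=48,pusher=28,pusher_grip=68,pusher_pointer=28,ruler_mark=9,syringe=0,pen_case=0,measure=0,spacer=0)
for c in ['scene','top']:
    p=snap(c,c+'1.png'); print(c,np.round(p['pose'],3).tolist(),p['vfov'])
    for n,z in Z.items():
        r=cams.spot_point(n,p)
        print(n,[(np.round(q['at']).tolist(),round(q['conf'],2),np.round(onz(p,q['at'],z)).tolist()) for q in r[:2]])
E
```

```text
scene [[0.22, -0.564, 0.796, 1206.501], [0.975, 0.136, -0.173, -43.714], [-0.011, 0.815, 0.58, 506.244], [0.0, 0.0, 0.0, 1.0]] 55.60932747073035
driver [([264.0, 301.0], 0.92, [580.0, 67.0, 0.0])]
dial_grip [([221.0, 332.0], 0.57, [569.0, 126.0, 75.0])]
dial_mark [([244.0, 333.0], 0.94, [600.0, 120.0, 48.0])]
pusher [([271.0, 223.0], 0.79, [604.0, -69.0, 28.0]), ([257.0, 415.0], 0.62, [642.0, 254.0, 28.0])]
pusher_grip [([252.0, 217.0], 0.72, [604.0, -74.0, 68.0])]
pusher_pointer [([294.0, 224.0], 0.92, [660.0, -72.0, 28.0])]
ruler_mark []
syringe [([297.0, 349.0], 0.96, [683.0, 125.0, 0.0]), ([258.0, 415.0], 0.39, [610.0, 270.0, 0.0])]
pen_case [([355.0, 206.0], 0.57, [753.0, -106.0, 0.0])]
measure [([257.0, 416.0], 0.68, [609.0, 274.0, 0.0])]
spacer [([224.0, 388.0], 0.85, [497.0, 260.0, -0.0])]
top [[0.007, 0.987, -0.163, 480.707], [-1.0, 0.006, -0.009, 66.782], [-0.008, 0.163, 0.987, 990.224], [0.0, 0.0, 0.0, 1.0]] 51.27609910668238
driver [([267.0, 329.0], 0.75, [580.0, 56.0, 0.0])]
dial_grip [([266.0, 293.0], 0.56, [574.0, 123.0, 75.0])]
dial_mark [([251.0, 298.0], 0.77, [605.0, 116.0, 48.0])]
pusher [([249.0, 398.0], 0.88, [612.0, -78.0, 28.0])]
pusher_grip [([249.0, 399.0], 0.89, [608.0, -72.0, 68.0])]
pusher_pointer [([236.0, 393.0], 0.75, [639.0, -69.0, 28.0])]
ruler_mark [([230.0, 418.0], 0.83, [654.0, -120.0, 9.0])]
syringe [([216.0, 300.0], 0.73, [684.0, 116.0, 0.0]), ([252.0, 401.0], 0.62, [612.0, -88.0, 0.0])]
pen_case [([185.0, 411.0], 0.87, [749.0, -111.0, 0.0]), ([252.0, 399.0], 0.51, [611.0, -84.0, 0.0])]
measure [([250.0, 399.0], 0.73, [615.0, -84.0, 0.0]), ([249.0, 220.0], 0.69, [614.0, 277.0, 0.0])]
spacer [([303.0, 226.0], 0.59, [507.0, 260.0, 0.0])]
```

```bash
python3 -c "
import cv2
i=cv2.imread('pics/top1.png')[170:330,210:450]; cv2.imwrite('pics/top1c.png',cv2.resize(i,None,fx=3.3,fy=3.3,interpolation=3))"
```

```text
(no output)
```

View pics/top1c.png

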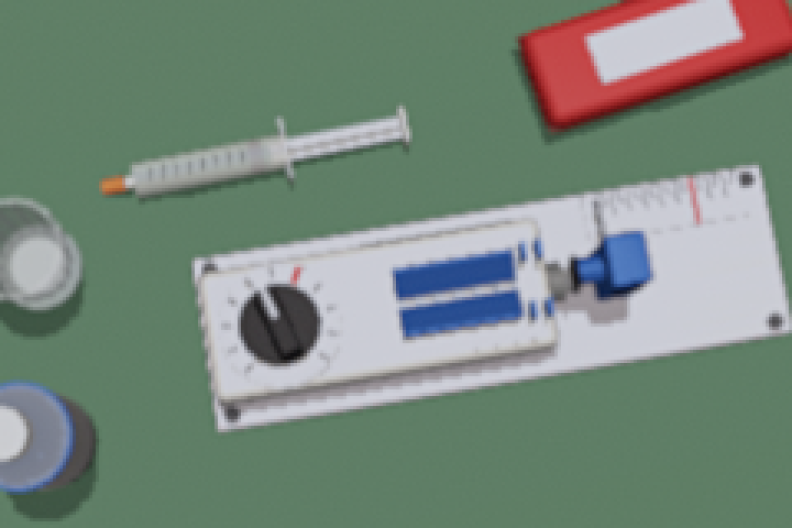

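View pics/scene1.png

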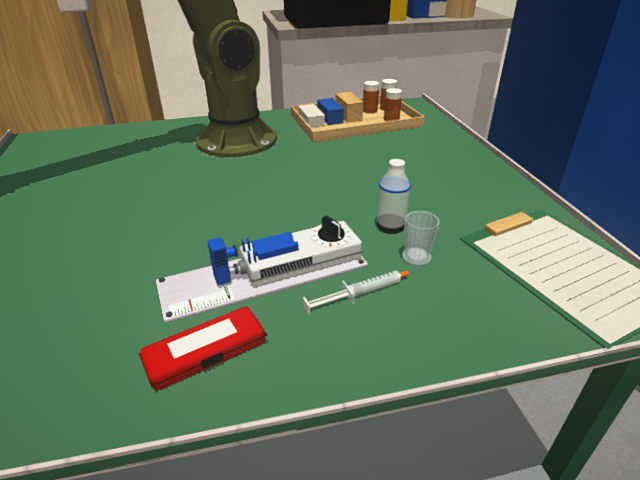

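```bash
cat >> h.py <<'E'
def fitdriver(p,obs):  # obs: list of (driver xyz, pixel uv)
    from scipy.optimize import least_squares
    def W(t,X): c,s=np.cos(t[2]),np.sin(t[2]); return np.array([t[0]+c*X[0]-s*X[1],t[1]+s*X[0]+c*X[1],X[2]])
    f=lambda t: np.concatenate([proj(p,W(t,X))-u for X,u in obs])
    r=least_squares(f,[580,60,.17],x_scale=[1,1,.01]); return r.x,r.fun,W
E
python3 - <<'E'
from h import *
p=snap('top'); c=lambda x,y:np.array([x/3.3+210,y/3.3+170])-0.35
obs=[((52,110,8),c(193,258)),((52,-240,8),c(757,165)),((-52,-240,8),c(793,332)),((-52,110,8),c(218,431))]
t,r,W=fitdriver(p,obs); print(np.round(t[:2],1),np.degrees(t[2]),np.round(r,1))
for n,X in dict(dial=(0,62,75),pusher=(0,-136,68),pushred=(0,-196,68),mark=(30*np.cos(-.471),62+30*np.sin(-.471),48),ruler=(36,-196,9)).items(): print(n,np.round(W(t,X),1), (proj(p,W(t,X))-[210,170])*3.3)
s=arm.get_state(); print(np.round(s['tool_rot'],3).tolist(),s['tool_pos'],s['opening'],s['contact_force'])
# white line on the bar
d=proj(p,W(t,(0,62,78))); g=p['frame'][int(d[1])-14:int(d[1])+15,int(d[0])-14:int(d[0])+15].min(2)
for r in g: print(' '.join('%3d'%v for v in r))
print(int(d[0])-14,int(d[1])-14)
E
```

```text
[583.7  61.6] 9.8909935303355 [-0.6  0.3  0.6 -0.1  0.1 -0.  -0.2 -0.2]
dial [573.  122.6  75. ] [275.55013118 318.48359294]
pusher [607.  -72.4  68. ] [622.41373782 261.60854677]
pushred [ 617.3 -131.5   68. ] [725.44099473 244.07310213]
mark [601.7 113.8  48. ] [294.37371139 273.72122663]
ruler [ 652.8 -125.3    9. ] [693.41291448 200.29727931]
[[0.932, 0.363, -0.0], [0.363, -0.932, -0.0], [-0.0, 0.0, -1.0]] [ 236.12776578 -605.61164204  231.36137067] 85.0547396283677 [0.68904168 0.34088933 0.04792156]
189 189 192 194 197 199 201 203 203 203 203 201 183 168 196 203 203 203 203 187 114 116 183 200 202 202 203 203 202
201 202 202 203 202 197 200 204 203 203 203 203 194 176 198 205 204 204 201 165 100 136 198 203 203 203 203 203 203
203 203 203 203 198 180 187 199 203 204 204 205 200 191 200 204 204 204 196 143 108 161 202 203 202 203 203 202 202
203 202 203 203 197 170 164 187 203 204 204 200 188 182 183 183 185 184 179 143 138 186 205 204 203 203 198 191 195
202 203 203 203 200 182 164 174 198 204 203 180 141 123 111 111 118 120 125 134 143 187 202 204 205 201 183 169 189
200 202 20
[... 2081 characters left out ...]
 181 176 200 196 137  73  54  56  58  60  60  60  55  34  32  51  61  58  53  45  33  40  54  73 122 173 202 203
179 178 183 201 203 174 125  83  57  55  57  59  61  59  45  28  39  50  47  34  24  18  33  62 113 172 197 196 191
191 197 200 204 205 199 176 139  84  55  55  57  60  60  54  35  27  32  23  16  13  21  46  96 156 198 204 190 172
200 203 204 203 204 205 201 182 133  85  65  55  52  57  56  42  24  16  13  21  38  67 106 149 188 204 205 197 180
203 202 203 203 203 205 202 192 175 146 120  94  73  64  60  55  46  45  56  81 107 141 171 189 202 204 204 203 200
201 198 200 203 203 198 181 182 196 190 178 163 140 120 106 107 114 116 130 159 174 189 201 204 204 203 203 204 203
279 252
```

step_arm([
  [0.36, -0.345, 0, 0, 0],
  [0.36, -0.345, 0, 0, 0],
  [0.36, -0.345, 0, 0, 0],
  [0.36, -0.345, 0, 0, 0],
  [0.36, -0.345, 0, 0, 0],
  [0.36, -0.345, 0, 0, 0],
  [0.36, -0.345, 0, 0, 0],
  [0.36, -0.345, 0, 0, 0],
  [0.36, -0.345, 0, 0, 0],
  [0.36, -0.345, 0, 0, 0],
])

```text
time: 2.08
tool_pos: [406.2, -238.9, 231.8]
tool_rot: [[0.93, 0.368, 0.001], [0.368, -0.93, 0.0], [0.001, 0.0, -1.0]]
contact_force: [0.6, 0.4, -0.8]
opening: 85.7
grip_force: 0.0
```

step_arm([
  [0.36, -0.343, 0.12, -0.017, 0],
  [0.36, -0.343, 0.12, -0.017, 0],
  [0.36, -0.343, 0.12, -0.017, 0],
  [0.36, -0.343, 0.12, -0.017, 0],
  [0.36, -0.343, 0.12, -0.017, 0],
  [0.36, -0.343, 0.12, -0.017, 0],
  [0.36, -0.343, 0.12, -0.017, 0],
  [0.36, -0.343, 0.12, -0.017, 0],
  [0.36, -0.343, 0.12, -0.017, 0],
  [0.36, -0.343, 0.12, -0.017, 0],
])

```text
time: 2.92
tool_pos: [573.4, 119.5, 134.8]
tool_rot: [[0.921, 0.389, 0.0], [0.389, -0.921, 0.001], [0.001, -0.001, -1.0]]
contact_force: [0.9, -0.7, 1.1]
opening: 85.6
grip_force: 0.0
```

```bash
python3 - <<'E'
from h import *
s=arm.get_state(); print(s['tool_pos'],np.round(s['tool_rot'],3).tolist(),s['time'],np.round(s['qpos']))
p=snap('scene','s2.png'); q=snap('top')
T=[]
for i in (p,q):
    r=cams.spot_point('dial_grip',i); print(r[:1], [np.round(onz(i,r[0]['at'],75),1)] if r else '')
    print(proj(i,[573,122.6,75]))
cv2.imwrite('pics/s2c.png',cv2.resize(np.hstack([p['frame'][140:290,250:400],q['frame'][190:340,210:360]])[:,:,::-1],None,fx=2.6,fy=2.6,interpolation=3))
E
```

```text
[573.41641075 119.51861218 134.82886046] [[0.921, 0.389, 0.0], [0.389, -0.921, 0.001], [0.001, -0.001, -1.0]] 2.9167 [ 20.  19. -41.  98.  13.  68. -91.]
[{'at': [222.4, 331.6], 'conf': 0.58}] [array([573.3, 123.6,  75. ])]
[331.00012926 222.38270853]
[] 
[293.52021856 266.51739979]
```

View pics/s2c.png

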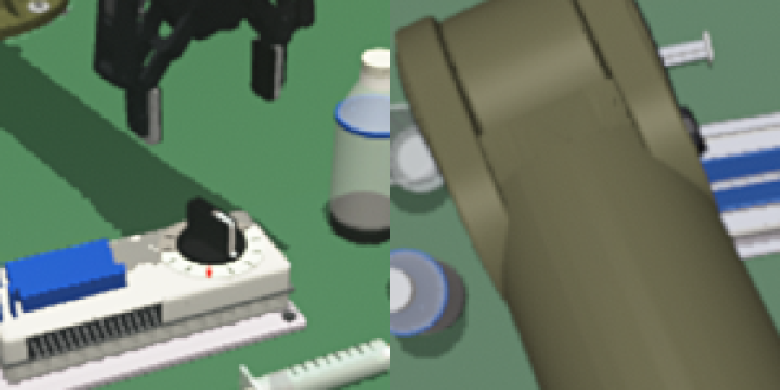

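step_arm([
  [0, 0, 0.04, 0, 0],
  [0, 0, 0.07, 0, 0],
  [0, 0, 0.07, 0, 0],
  [0, 0, 0.07, 0, 0],
])

```text
time: 3.45
tool_pos: [572.1, 114.3, 78.9]
tool_rot: [[0.923, 0.386, -0.002], [0.386, -0.923, -0.001], [-0.002, 0.0, -1.0]]
contact_force: [0.4, -0.5, 1.0]
opening: 85.7
grip_force: 0.0
```

step_arm([
  [0.005, -0.009, 0, 0, 0],
  [0.005, -0.009, 0.027, 0, 0],
  [0.005, -0.009, 0.027, 0, 0],
  [0.005, -0.009, 0.027, 0, 0],
])

```text
time: 3.78
tool_pos: [573.8, 124.7, 58.6]
tool_rot: [[0.922, 0.388, 0.0], [0.388, -0.922, -0.0], [0.0, 0.0, -1.0]]
contact_force: [0.3, -0.0, 0.3]
opening: 85.5
grip_force: 0.0
```

step_arm([
  [-0.001, 0.002, 0.001, 0, 0.4],
  [-0.001, 0.002, 0.001, 0, 0.7],
  [-0.001, 0.002, 0.001, 0, 0.8],
  [-0.001, 0.002, 0.001, 0, 1],
  [-0.001, 0.002, 0.001, 0, 1],
  [-0.001, 0.002, 0.001, 0, 1],
  [-0.001, 0.002, 0.001, 0, 1],
  [-0.001, 0.002, 0.001, 0, 1],
])

```text
time: 4.45
tool_pos: [573.7, 123.2, 57.3]
tool_rot: [[0.922, 0.388, 0.0], [0.388, -0.922, 0.0], [0.0, -0.0, -1.0]]
contact_force: [-1.3, 1.4, 2.7]
opening: 10.4
grip_force: 60.9
```

step_arm([
  [0, 0, 0, 0.06, 1],
  [0, 0, 0, 0.12, 1],
  [0, 0, 0, 0.19, 1],
  [0, 0, 0, 0.26, 1],
  [0, 0, 0, 0.33, 1],
  [0, 0, 0, 0.39, 1],
  [0, 0, 0, 0.443, 1],
  [0, 0, 0, 0.443, 1],
  [0, 0, 0, 0.443, 1],
  [0, 0, 0, 0.443, 1],
])

```text
time: 5.28
tool_pos: [573.8, 122.8, 57.3]
tool_rot: [[0.957, -0.291, 0.0], [-0.291, -0.957, -0.0], [0.0, 0.0, -1.0]]
contact_force: [-2.3, -0.1, 5.0]
opening: 10.6
grip_force: 61.2
```

```bash
python3 - <<'E'
from h import *
s=arm.get_state(); R=s['tool_rot'];print(s['tool_pos'],np.degrees(np.arctan2(R[1][0],R[0][0])),np.degrees(np.arctan2(R[0][1],-R[1][1])),s['time'],np.round(s['qpos']),s['contact_force'],s['wrist_torque'])
E
```

```text
[573.75671144 122.82142358  57.28704535] -16.916172427044483 -16.916176408252856 5.2833 [  12.   22.  -32.  102.   14.   59. -132.] [-2.33098248 -0.05210336  4.96868364] [-0.09321219  0.33092523  0.02151302]
```

step_arm([
  [0, 0, 0, 0, 0.5],
  [0, 0, 0, 0, 0],
  [0, 0, 0, 0, 0],
  [0, 0, 0, 0, 0],
  [0, 0, 0, 0, 0],
  [0, 0, -0.05, 0, 0],
  [0, 0, -0.1, 0, 0],
  [0, 0, -0.12, 0, 0],
])

```text
time: 5.95
tool_pos: [575.8, 123.9, 157.8]
tool_rot: [[0.956, -0.292, 0.006], [-0.292, -0.956, 0.001], [0.006, -0.003, -1.0]]
contact_force: [2.0, 0.6, 1.5]
opening: 85.4
grip_force: 0.0
```

step_arm([
  [0.109, 0.223, 0, -0.8, 0],
  [0.109, 0.223, 0, -0.8, 0],
  [0.109, 0.223, 0, -0.8, 0],
  [0.109, 0.223, 0, -0.8, 0],
  [0.109, 0.223, 0, -0.8, 0],
  [0.109, 0.223, 0, -0.8, 0],
  [0.109, 0.223, 0, -0.8, 0],
  [0.109, 0.223, 0, -0.8, 0],
  [0.109, 0.223, 0, -0.8, 0],
  [0.109, 0.223, 0, -0.8, 0],
])

```text
time: 6.78
tool_pos: [604.6, -73.4, 152.7]
tool_rot: [[0.599, 0.801, -0.0], [0.801, -0.599, 0.0], [-0.0, -0.0, -1.0]]
contact_force: [-0.1, 0.6, 0.2]
opening: 85.5
grip_force: 0.0
```

```bash
python3 - <<'E'
from h import *
s=arm.get_state(); R=s['tool_rot'];print(s['tool_pos'],np.degrees(np.arctan2(R[1][0],R[0][0])),s['time'],np.round(s['qpos']))
p=snap('scene'); q=snap('top')
cv2.imwrite('pics/s3c.png',cv2.resize(np.hstack([p['frame'][190:270,200:380],q['frame'][215:295,260:440]])[:,:,::-1],None,fx=2.2,fy=2.2,interpolation=3))
a=q['frame'][238:295,265:320][:,:,::-1]; b=p['frame'][205:262,305:360][:,:,::-1]
cv2.imwrite('pics/s3d.png',cv2.resize(np.hstack([a,b]),None,fx=7,fy=7,interpolation=3))
E
```

```text
[604.58846879 -73.37592418 152.72771048] 53.21448021137242 6.7833 [ 35.  20. -38.  94.  13.  70. -42.]
```

View pics/s3d.png

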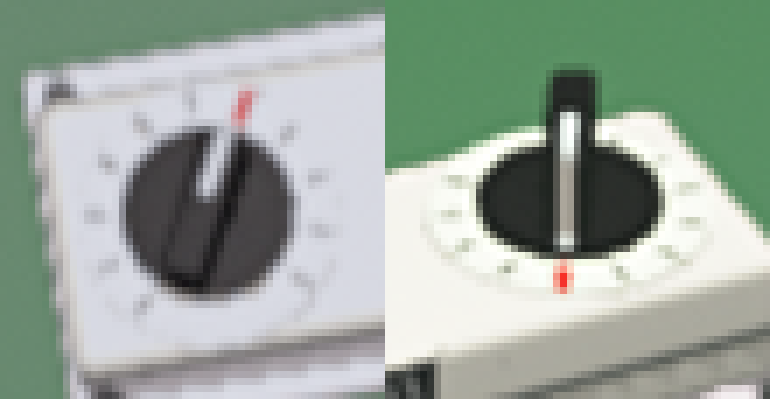

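```bash
python3 - <<'E'
from h import *
p=snap('scene'); q=snap('top')
t=np.array([583.7,61.6,np.radians(9.89)])
def pt(r,a,z):
    x,y=r*np.cos(a),62+r*np.sin(a); c,s=np.cos(t[2]),np.sin(t[2]); return [t[0]+c*x-s*y,t[1]+s*x+c*y,z]
for dg in (-37,-32,-27,-22,-17):
    a=np.radians(dg)
    print(dg,'top',np.round(proj(q,pt(20,a,78)),1),np.round(proj(q,pt(6,a,78)),1),'scene line top/bot',np.round(proj(p,pt(20,a,78)),1),np.round(proj(p,pt(20,a,54)),1))
a=np.radians(-27);print('mark',proj(q,pt(30,a,48)),proj(p,pt(30,a,48)))
def cen(im,r0,r1,c0,c1,red=False):
    f=im['frame'].astype(float)
    for r in range(r0,r1):
        v=f[r,c0:c1]; v=(v[:,0]-v[:,1]) if red else v.min(1); w=np.clip(v-(30 if red else 80),0,None)
        print(r,round((w*np.arange(c0,c1)).sum()/max(w.sum(),1e-6),2),end='; ')
    print()
cen(q,257,267,291,299); cen(q,249,257,292,306,True); cen(p,221,240,383//1-60+60-55,391-55) if 0 else cen(p,220,241,326,335); cen(p,242,248,322,340,True)
E
```

```text
-37 top [298.5 256.7] [294.9 263.4] scene line top/bot [328.4 227.3] [328.4 238.9]
-32 top [297.6 256.3] [294.7 263.3] scene line top/bot [329.5 227.4] [329.4 239. ]
-27 top [296.7 256. ] [294.4 263.2] scene line top/bot [330.5 227.4] [330.4 239.1]
-22 top [295.8 255.7] [294.1 263.1] scene line top/bot [331.5 227.4] [331.4 239.1]
-17 top [294.9 255.6] [293.8 263.1] scene line top/bot [332.6 227.4] [332.4 239. ]
mark [299.18655148 252.92705522] [330.05016608 245.33590387]
257 296.39; 258 296.18; 259 295.79; 260 295.5; 261 295.24; 262 294.8; 263 294.5; 264 294.28; 265 294.04; 266 294.02; 
249 0.0; 250 0.0; 251 299.62; 252 299.48; 253 299.22; 254 298.82; 255 298.81; 256 0.0; 
220 326.0; 221 330.75; 222 330.74; 223 329.53; 224 328.88; 225 329.28; 226 330.68; 227 330.59; 228 330.49; 229 330.47; 230 330.46; 231 330.46; 232 330.45; 233 330.46; 234 330.46; 235 330.46; 236 330.46; 237 330.46; 238 330.37; 239 330.29; 240 330.45; 
242 330.0; 243 329.86; 244 329.93; 245 329.84; 246 329.84; 247 0.0;
```

step_arm([
  [0.003, 0.002, 0.04, -0.519, 0],
  [0.003, 0.002, 0.04, -0.519, 0],
  [0.003, 0.002, 0.04, -0.519, 0],
  [0.003, 0.002, 0.04, -0.519, 0],
  [0.003, 0.002, 0.04, -0.519, 0],
  [0.003, 0.002, 0.04, -0.519, 0],
  [0.003, 0.002, 0.04, -0.519, 0],
  [0.003, 0.002, 0.04, -0.519, 0],
  [0.003, 0.002, 0.04, -0.519, 0],
])

```text
time: 7.73
tool_pos: [607.4, -72.4, 120.8]
tool_rot: [[-0.162, 0.987, -0.0], [0.987, 0.162, -0.0], [-0.0, -0.0, -1.0]]
contact_force: [0.5, -0.3, -0.8]
opening: 85.2
grip_force: 0.0
```

```bash
python3 - <<'E'
from h import *
s=arm.get_state(); R=s['tool_rot'];print(s['tool_pos'],np.degrees(np.arctan2(R[1][0],R[0][0])),s['time'],np.round(s['qpos']))
p=snap('scene','s4.png')
for i in (p,snap('top')):
    r=cams.spot_point('pusher_grip',i); print(r[:1], np.round(onz(i,r[0]['at'],68),1) if r else '')
E
```

```text
[607.37079637 -72.37852368 120.80109825] 99.34686238290067 7.7333 [ 41.  24. -45.  95.  18.  68.   0.]
[{'at': [251.1, 215.9], 'conf': 0.66}] [600.3 -75.3  68. ]
[{'at': [250.2, 397.9], 'conf': 0.76}] [605.3 -71.1  68. ]
```

step_arm([
  [0, 0, 0.045, -0.006, 0],
  [0, 0, 0.09, -0.006, 0],
  [0, 0, 0.09, -0.006, 0],
  [0, 0, 0.09, -0.006, 0],
  [0, 0, 0.09, -0.006, 0],
])

```text
time: 8.35
tool_pos: [608.4, -72.1, 50.5]
tool_rot: [[-0.175, 0.985, 0.002], [0.985, 0.175, 0.0], [-0.0, 0.002, -1.0]]
contact_force: [0.8, -1.0, 1.4]
opening: 85.1
grip_force: 0.0
```

step_arm([
  [0, -0.002, 0.001, 0, 0.3],
  [0, -0.002, 0.001, 0, 0.5],
  [0, -0.002, 0.001, 0, 0.6],
  [0, -0.002, 0.001, 0, 0.8],
  [0, -0.002, 0.001, 0, 1],
  [0, -0.002, 0.001, 0, 1],
  [0, -0.002, 0.001, 0, 1],
  [0, -0.002, 0.001, 0, 1],
])

```text
time: 9.02
tool_pos: [607.5, -72.6, 49.3]
tool_rot: [[-0.175, 0.984, 0.003], [0.984, 0.175, -0.0], [-0.001, 0.003, -1.0]]
contact_force: [4.1, -0.3, 4.4]
opening: 29.5
grip_force: 63.3
```

step_arm([
  [-0.01, 0, 0, 0, 1],
  [-0.02, 0, 0, 0, 1],
  [-0.03, 0, 0, 0, 1],
  [-0.04, 0, 0, 0, 1],
  [-0.05, 0, 0, 0, 1],
  [-0.06, 0, 0, 0, 1],
  [-0.068, 0, 0, 0, 1],
  [-0.075, 0, 0, 0, 1],
  [-0.075, 0, 0, 0, 1],
  [-0.075, 0, 0, 0, 1],
])

```text
time: 9.85
tool_pos: [617.2, -127.3, 49.3]
tool_rot: [[-0.178, 0.984, 0.001], [0.984, 0.178, 0.005], [0.005, 0.002, -1.0]]
contact_force: [0.7, 8.4, 9.2]
opening: 29.7
grip_force: 63.8
```

```bash
python3 - <<'E'
from h import *
s=arm.get_state(); R=s['tool_rot'];print(s['tool_pos'],np.degrees(np.arctan2(R[1][0],R[0][0])),s['time'],s['contact_force'],np.linalg.norm(s['tool_pos'][:2]-[607.5,-72.6]))
p=snap('scene'); q=snap('top')
a=p['frame'][220:320,150:250]; b=q['frame'][200:300,370:470]
cv2.imwrite('pics/s5.png',cv2.resize(np.hstack([a,b])[:,:,::-1],None,fx=4,fy=4,interpolation=3))
for i in (p,q):
    for n,z in (('pusher_pointer',9),('ruler_mark',9),('dial_mark',48)):
        r=cams.spot_point(n,i); print(n,r[:1], np.round(onz(i,r[0]['at'],z),1) if r else '')
    print(proj(i,[652.8,-125.3,9]))
E
```

```text
[ 617.1817832  -127.26173842   49.31676073] 100.23222761945065 9.85 [0.68495999 8.36798501 9.17140785] 55.51254428688452
pusher_pointer [{'at': [305.3, 187.9], 'conf': 0.77}] [ 652.6 -129.4    9. ]
ruler_mark [{'at': [304.5, 191.6], 'conf': 0.71}] [ 652.1 -123.7    9. ]
dial_mark [{'at': [243.2, 330.1], 'conf': 0.57}] [595.7 115.5  48. ]
[190.55893037 304.96717583]
pusher_pointer [{'at': [233.7, 422.6], 'conf': 0.72}] [ 646.7 -130.2    9. ]
ruler_mark [{'at': [232.2, 419.1], 'conf': 0.68}] [ 649.7 -123.2    9. ]
dial_mark [{'at': [251.3, 300.1], 'conf': 0.62}] [604.9 112.2  48. ]
[420.10330823 230.69390643]
```

View pics/s5.png

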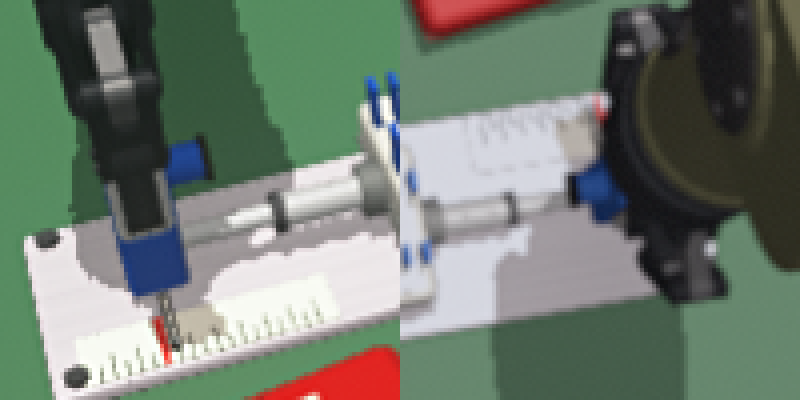

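step_arm([
  [-0.0025, 0, 0, 0, 1],
  [-0.005, 0, 0, 0, 1],
  [-0.005, 0, 0, 0, 1],
  [-0.005, 0, 0, 0, 1],
])

```text
time: 10.58
tool_pos: [617.8, -130.6, 49.3]
tool_rot: [[-0.178, 0.984, 0.001], [0.984, 0.178, 0.005], [0.005, 0.002, -1.0]]
contact_force: [0.2, 8.4, 9.0]
opening: 29.4
grip_force: 63.8
```

```bash
python3 - <<'E'
from h import *
s=arm.get_state(); print(s['tool_pos'],s['contact_force'],np.linalg.norm(s['tool_pos'][:2]-[607.5,-72.6]))
p=snap('scene')
t=np.array([583.7,61.6,np.radians(9.89)]);c,S=np.cos(t[2]),np.sin(t[2])
w=lambda x,y,z:[t[0]+c*x-S*y,t[1]+S*x+c*y,z]
for x in (22,36,50):
  print(x,[np.round(proj(p,w(x,-196+d,z)),1).tolist() for d,z in ((0,9),(0,12),(0,28),(5,12))])
cv2.imwrite('pics/s6.png',cv2.resize(p['frame'][282:322,160:220][:,:,::-1],None,fx=13,fy=13,interpolation=cv2.INTER_CUBIC))
E
```

```text
[ 617.77420021 -130.60779971   49.30114797] [0.23280322 8.36335504 9.01111625] 58.9106443427045
22 [[189.0, 299.4], [188.7, 298.0], [186.9, 290.5], [191.8, 297.1]]
36 [[190.6, 305.0], [190.2, 303.6], [188.5, 296.0], [193.4, 302.7]]
50 [[192.2, 310.8], [191.8, 309.4], [190.1, 301.8], [195.1, 308.5]]
```

View pics/s6.png

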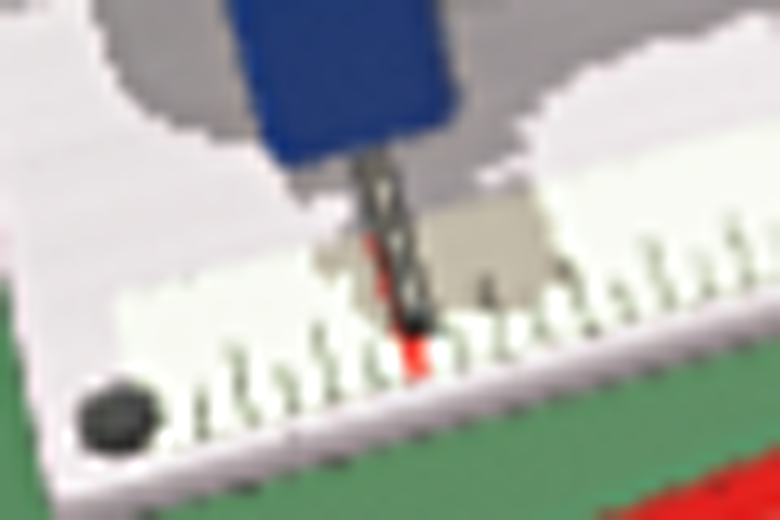

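```bash
python3 - <<'E'
from h import *
p=snap('scene'); f=p['frame'].astype(int)
for r in range(293,312): print(r,' '.join('%3d/%4d'%(f[r,c,1],f[r,c,0]-f[r,c,1]) for c in range(184,197)))
E
```

```text
293  57/ -22  64/ -17  76/ -15  85/ -11  88/  -5  95/   2 139/   5 143/   6 146/   8 152/   8 152/   6 149/   8 148/   7
294  96/  -5 134/   6 129/   5  91/   2 102/   3 106/   4 132/   7 153/   7 152/   8 152/   7 151/   6 150/   7 152/   6
295 138/   6 150/   8 140/   7  90/   3 101/   2 108/   4 106/   5 151/   6 153/   7 153/   6 152/   7 152/   7 175/   8
296 152/   7 156/   7 154/   6 122/   6  97/   4 163/   6  95/   4 152/   7 153/   8 150/   8 149/   7 149/   7 158/   7
297 221/   8 227/  10 221/   9 146/   6  85/   3 147/   6  84/   4 148/   6 152/   8 149/   7 153/   6 163/   7 166/   7
298 236/   5 240/   4 230/   9 147/   7  86/   2 110/   3  92/   3 120/   5 167/   7 175/   8 181/   6 183/   7 184/   7
299 232/   5 227/   8 180/   7 144/   5 102/  10  81/   1 107/   1 120/   5 187/   7 189/   8 188/   7 188/   7 187/   7
300 214/   9 210/   8 180/   7 169/  16  97/  62  85/  11 161/   4 109/   5 188/   7 191/   8 188/   7 188/   7 187/   7
301 204/   4 186/   8 185/   6 181/  12 123/  46  62/  34 126/   3 109/   2 164/   7 191/   7 187/   8 188/   7 188/   7
302 245/  -
[... 498 characters left out ...]
/  -2 248/  -4 204/   2 172/   9  64/  35  65/  -3  72/  -4 137/  -1 233/  -4 255/  -3 255/  -3
307 189/  -7 252/  -2 253/  -2 255/  -3 248/  -5 195/  10  93/  69  29/  36  52/  25 139/  -6 195/  -9 230/  -6 255/   0
308 192/  -7 252/  -2 254/  -2 251/  -3 225/  -7 255/  -5 208/  42  47/ 168 133/ 115 255/  -3 247/  -7 210/  -8 255/  -2
309 218/  -7 220/  -7 254/  -2 250/  -3 204/  -8 255/  -2 255/  -1  74/ 174 142/ 110 255/  -1 254/  -7 193/  -5 239/  -2
310 246/  -3 200/  -8 255/  -2 252/  -3 190/  -8 242/  -7 255/  -3 135/ 112 118/ 121 229/  11 245/  -2 198/   5 237/   4
311 253/  -3 197/  -8 255/  -2 254/  -3 209/  -7 186/  -4 233/  -3 178/  37 212/  22 238/   4 246/   1 229/   7 219/  11
```

step_arm([
  [-0.002, 0, 0, 0, 1],
  [-0.002, 0, 0, 0, 1],
  [-0.002, 0, 0, 0, 1],
  [-0.002, 0, 0, 0, 1],
  [-0.002, 0, 0, 0, 1],
  [-0.002, 0, 0, 0, 1],
])

```text
time: 11.18
tool_pos: [618.0, -132.0, 49.3]
tool_rot: [[-0.178, 0.984, 0.001], [0.984, 0.178, 0.005], [0.005, 0.002, -1.0]]
contact_force: [1.0, 9.4, 9.0]
opening: 29.4
grip_force: 63.8
```

```bash
python3 - <<'E'
from h import *
s=arm.get_state(); print(s['tool_pos'],s['contact_force'],np.linalg.norm(s['tool_pos'][:2]-[607.5,-72.6]),s['joint_vel'].round(2) if hasattr(s['joint_vel'],'round') else s['joint_vel'])
p=snap('scene'); f=p['frame'].astype(int)
for r in range(294,311): print(r,' '.join('%3d/%4d'%(f[r,c,1],f[r,c,0]-f[r,c,1]) for c in range(185,195)))
E
```

```text
[ 618.01115762 -132.03685194   49.29712197] [0.99211946 9.36842968 9.02443091] 60.35912361329223 [ 0.04  0.09  0.03 -0.01 -0.03  0.01  0.03]
294 129/   4 107/   3 102/   1 102/   3 132/   7 153/   8 152/   7 151/   8 152/   7 150/   7
295 146/   7 116/   6 103/   3 108/   4 106/   5 151/   7 153/   6 151/   6 152/   7 152/   7
296 155/   7 129/   6  98/   3 163/   6  95/   5 152/   7 155/   6 151/   8 149/   7 149/   6
297 220/   9 144/   6  84/   4 149/   6  93/   4 148/   7 152/   7 150/   7 149/   7 153/   6
298 233/  10 146/   7  83/   3 109/   3  97/   4 116/   5 159/   6 167/   7 174/   7 180/   7
299 227/  10 150/   7  99/   6  89/   4 134/   6 119/   6 184/   8 187/   7 187/   7 188/   7
300 185/   9 180/   7 159/   7  96/   3 167/   7 108/   5 188/   7 191/   7 188/   7 187/   8
301 180/   7 189/   7 178/   7 100/   5 125/   4 107/   4 164/   6 190/   7 188/   7 188/   7
302 182/   8 187/   8 178/   8 107/   4  97/   4 108/   4 131/   6 189/   7 189/   7 187/   8
303 189/   6 184/   8 187/   7 158/   7  98/   3 163/   7 112/   6 189/   7 190/   7 188/   7
304 202/   3 192/   6 187/   8 173/   8 105/   5 177/   6 102/   5 187/   7 191/   8 187/   7
305 251/  -3 250/  -3 195/   6 175/   7 106/   4 125/   4  96/   3 144/   6 188/   7 191/   6
306 254/  -2 255/  -3 195/   5 179/   8 132/   5  85/  -2  63/  -2 123/   3 197/   4 232/  -5
307 254/  -3 253/  -2 202/   4 183/   8 176/   4  62/   7  31/  14 106/  19 196/  -1 195/  -7
308 252/  -2 255/  -2 246/  -3 202/  -5 255/  -4 155/  44  33/ 137 141/ 107 255/  -2 245/  -7
309 220/  -7 254/  -2 252/  -3 204/  -8 255/   0 255/  -1  72/ 174 142/ 110 255/  -1 254/  -8
310 200/  -7 255/  -2 252/  -3 190/  -8 242/  -7 255/  -2 135/ 113 119/ 121 229/  11 245/  -3
```

```bash
python3 -c "
from rig import workorder; print(workorder.hand_in())"
```

```text
the job is handed in; nothing more can be done
None
```

The rate dial's pointer is at the red mark and released. The gripper still holds the blue pusher with its pointer on the ruler's red line, and the job was handed in at about 11 s; the hand-in gave no verdict.

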